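# Load the weld fixture and hold the dead-man lever

### The job

Press the aluminium insert fully home into the fixture's pocket, so that its plate is flush with the fixture's top and the stiff ejector pad is pushed right down. Only then press the sprung dead-man lever to half travel, level with the two lugs beside it, and never through to its bottom stop; the program finishes while the robot is still holding the lever there, with the insert still flush. Leave the wrench, the grinding disc and the tube offcut where they lie.

Things in the scene. Friction and masses are not known exactly. Their poses are not given: they have to be found in the camera images.
- insert: Loose aluminium insert, about 0.14 kg: a flat plate 64 (x) x 40 (y) x 14 (z) mm with a grip rib on top, 40 long (x) x 16 thick (y) x 30 mm high, standing centred on the plate (overall height 44 mm). Origin: centre of its underside; z up. It starts flat on the table, at any of a wide range of yaws; it fits the pocket either way round (half a turn is the same).
- insert_face (a point): Centre of the upper face of the insert's plate, 14 mm above its underside (the rib stands on it and reaches 30 mm higher).
- fixture: Fixed steel fixture block, 120 (x) x 90 (y) x 24 mm high, with one rectangular pocket in the middle of its top, 68 (x) x 44 (y) mm (2 mm clearance round the insert) and 14 mm deep, edges chamfered 2 mm. Origin: centre of its underside on the table; its x is the long side of the block and of the pocket.
- pocket (a point): Centre of the pocket's mouth, level with the fixture's top, 24 mm above the table; axes as the fixture's.
- ejector (a joint): Brass ejector pad, 34 x 22 mm, in the middle of the pocket's floor. Value: how far it is pushed down, m: at the start 0 to 0.002 (it stands up to 6 mm proud of the pocket's floor), 0.006 when level with the floor. No spring: stiff friction of about 5 N, it stays where it is left, so the insert's weight alone does not push it down; press on the insert with about 8 to 15 N.
- leverbox: Fixed bracket of the dead-man lever, grey, with two cheeks 88 mm high, 64 mm over both, standing 90 to 140 mm along its own +x from its origin. Two thin lugs run from the cheeks towards the paddle, their tops 76 mm above the table: the mark for half travel. Origin: on the table, below the lever's paddle when that is at half travel; the lever points along its -x, from a pivot 110 mm along its +x and 70 mm above the table.
- lever (a joint): Angle of the sprung lever, rad: 0 when released (tilted up by 0.25 rad), 0.25 at half travel (level), 0.5 at the bottom stop. It grows as the paddle is pressed down. A spring pushes it back: about 3 N at the paddle at first, 6 N at half travel, 9 N at the bottom.
- paddle (a point): Centre of the upper face of the lever's grey plastic paddle, 46 (along the lever) x 50 mm and 12 mm thick, 110 mm from the pivot. About 103 mm above the table when released, 76 mm at half travel (level), 49 mm at the bottom stop.
- wrench: Open-ended steel wrench, 180 mm long, lying flat. A bystander: leave it alone. Origin: on the table under its middle.
- grinding_disc: Grinding disc, 116 mm across, 10 mm thick at the hub, lying flat. A bystander: leave it alone. Origin: centre of its underside.
- tube_offcut: Offcut of square steel tube, 110 x 40 x 40 mm, lying on its side. A bystander: leave it alone. Origin: centre of its underside.
Not all that is in view belongs to the job. There is more than one size of the fixture; the one meant has the size given above. What is shaped like the leverbox but orange is not meant.

How it is judged:
By the outcome, as a careful person would: the job done as asked, in the order asked, and still so for the second after the job is handed in, while the arm keeps its last pose, push and grip.
It also fails if it takes over 61 s, if anything falls off the work surface, if the arm or the gripper's body presses on something with over 40 N, if the wrist force passes 120 N, or if a joint passes its speed limit or range.

### The arm

A 7-joint arm with a two-finger parallel gripper is mounted at the origin on the work surface. World frame = base frame: x ahead of the robot, y to its left, z up, the work surface at z = 0. Lengths are in m, angles in rad, forces in N, time in s.
With the tool pointing down it reaches from about 0.4 to 0.85 m from the base axis. Payload 10.4 kg.
Tool frame: the origin (TCP) lies on the centre line of the jaws, within the pads' length; the fingertips stand r.tip_extent ahead of it and the grasp point (between the pads) lies 3 mm ahead of it (r.tip_extent is the distance from the TCP to the fingertips, in m); z points along the fingers, y is the direction in which the jaws open and shut (so a half turn about z gives the same grasp; the last joint's range is limited). The gripper opens to 87 mm and grips with 3 to 60 N. Pads are 19 mm wide; open, the fingers measure 117 mm over their backs; the gripper's body (75 mm by 190 mm) begins 51 mm behind the grasp point.
Start: joints at [1.297, 0.332, -0.065, 1.46, 0.022, 1.35, -0.088], TCP at [0.155, -0.605, 0.245] pointing down, gripper open.
Joint ranges: [-2.6, 2.6], [-0.5, 2.12], [-1.47, 1.34], [0.16, 2.42], [-1.27, 4.41], [0.06, 2.06], [-2.6, 2.6]. Speed limits (rad/s): [2.22, 2.22, 2.79, 2.79, 3.14, 3.14, 3.14].

### API

Orientations are given as a unit quaternion [x, y, z, w].
In Python, from bench import r gives the robot as it stands. The module is installed in compiled form; this text tells all that it offers.
- The arm moves only by the shell command python3 -m jog 'ROWS' [FORCE]. ROWS is JSON, a list of rows, each a list of 5 numbers: the shift along the tool's x, y, z in cm, then the turn about the tool's z in rad, then the closure, from 0 (fully open) to 1 (shut). A call has exactly 10 rows; each row shifts and turns the pose as measured when the row begins, along the tool's axes as they then stand; what a row does not reach is not made up. A row lasts 1/10 s, in which the tool goes at most 50 mm and 8.59 degrees, less where a joint would pass 70% of its speed; a pose out of reach is approached as far as the arm can. A call with a gripper value outside its range is refused whole. The fingers move at their own pace and stop on an object; FORCE is the grip in N (left out, the last holds). Time passes only in rows, so rows that do not move let the fingers close, or fill a call up. It gives the time, the measured TCP pose, the force and the opening at its end, in the units of the state.
- r.read_state(): the state, without advancing time (a new reading comes with each control period).
- r.camera(name): name is "side" or "top"; returns a dict with "pixels" (420x560x3 uint8, red, green, blue), "fx", "fy", "cx", "cy" (pixels), "camera_from_world" (4x4, takes a point from world to camera coordinates). Camera axes: x right, y up, looking along -z (the intrinsics and any distortion apply to the point x, -y, -z); pixel columns grow to the right and rows downward; lengths in m; the calibration is good to about 2 mm. A picture is of the moment at which its call begins. There is no depth.
- r.close_job(): hands the job in, once; it reports no verdict.
The state is a dict: "time": time; "joint_positions": joint angles; "joint_vel": joint speeds; "joint_torque": joint torques, N m; "ee_pos": TCP position; "eef_rot": TCP orientation; "ft_force": force on the tool from outside, world axes, zero at the start; "torque": the same for the moment, N m; "width": finger opening in m.
Only numpy, scipy, OpenCV 4.12 (cv2) and the standard library are available. Lean on these libraries where they do the work, as an engineer would, in place of code of your own. Each camera call takes 0.05 s, during which the arm holds its last target. There are 200 camera calls.

## Working session

There is one attempt and no reset: what is moved stays moved. The work goes in short steps, Python scripts to look and compute and a shell command to move; the robot and the scene stay as the last step left them, time stands still between calls to the robot, and variables do not carry over. Pictures are saved under pics/ and viewed, about 8 in all and at most 12, crops included, and the job is handed in when it is done.

```bash
mkdir -p pics
cat > h.py <<'E'
import numpy as np, cv2
from bench import r
def shot(name, fn=None):
    c=r.camera(name)
    if fn: cv2.imwrite('pics/'+fn, cv2.cvtColor(c['pixels'],cv2.COLOR_RGB2BGR))
    return c
def ray(c,u,v):
    T=np.array(c['camera_from_world']); R=T[:3,:3]; o=-R.T@T[:3,3]
    d=R.T@np.array([(u-c['cx'])/c['fx'],-(v-c['cy'])/c['fy'],-1.0]); return o,d
def onz(c,u,v,z):
    o,d=ray(c,u,v); return o+d*(z-o[2])/d[2]
def proj(c,p):
    T=np.array(c['camera_from_world']); q=T[:3,:3]@np.array(p)+T[:3,3]
    return c['cx']+c['fx']*q[0]/-q[2], c['cy']+c['fy']*-q[1]/-q[2]
E
python3 - <<'E'
from h import *
s=r.read_state(); print(s, r.tip_extent)
for n in('top','side'):
    c=shot(n,n+'0.png'); print({k:c[k] for k in c if k!='pixels'})
E
```

```text
{'time': 0.0, 'joint_positions': array([ 1.29738356,  0.33289221, -0.06470328,  1.46097516,  0.0215873 ,
        1.34990778, -0.08849324]), 'joint_vel': array([-0.00064593,  0.00035959, -0.00179022, -0.00054433,  0.00153184,
       -0.00100597, -0.00029247]), 'joint_torque': array([-6.59623911e-04, -6.23258972e+01,  2.50472955e-02, -3.89903104e+01,
       -6.12709089e-02,  3.97043838e-02,  1.28884353e-04]), 'ee_pos': array([ 0.15502675, -0.60508084,  0.24372507]), 'eef_rot': array([ 9.92144846e-01,  1.25092174e-01, -1.21163004e-04, -7.33810921e-04]), 'ft_force': array([-0.24519437, -1.07347882, -0.22833298]), 'torque': array([ 0.01489384,  0.01550154, -0.03308712]), 'width': 0.0869231323273593} 0.022
{'fx': 546.0935432865028, 'fy': 546.0935432865028, 'cx': 280.32068734801385, 'cy': 210.40791541469932, 'camera_from_world': array([[-0.01874988, -0.99974974, -0.01220211,  0.02808701],
       [ 0.99718269, -0.0195855 ,  0.0724092 , -0.54331033],
       [-0.07263006, -0.01081007,  0.99730036, -1.73343796],
       [ 0.        ,  0.        ,  0.        ,  1.        ]])}
{'fx': 409.0357526169185, 'fy': 409.0357526169185, 'cx': 274.5611991821707, 'cy': 210.61814033018635, 'camera_from_world': array([[-0.80339262, -0.595439  ,  0.0035637 ,  0.45384798],
       [ 0.43079996, -0.57710192,  0.69380456, -0.2966817 ],
       [-0.41106168,  0.5589327 ,  0.72015452, -1.00185565],
       [ 0.        ,  0.        ,  0.        ,  1.        ]])}
```

View pics/top0.png

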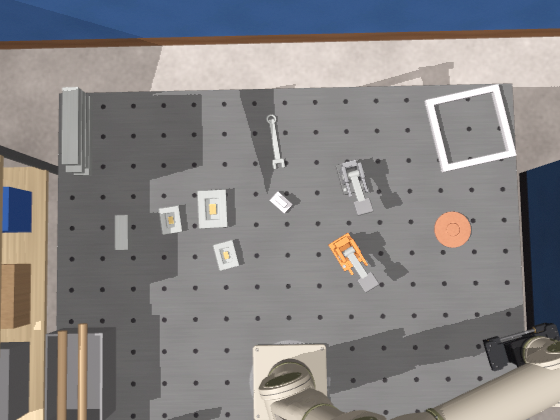

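View pics/side0.png

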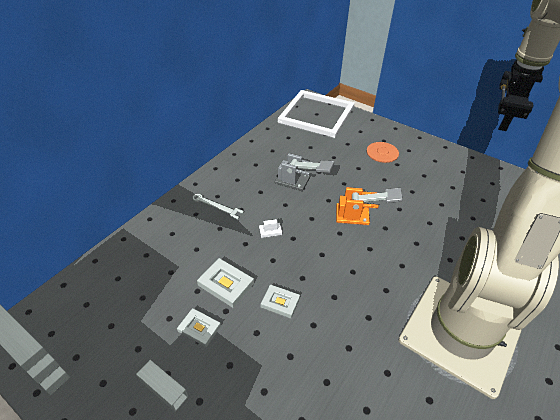

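The top view shows three fixture candidates, at pixels (212,209), (171,220) and (226,255). The insert is at (281,202). There are two levers: grey with its paddle at (363,207), and orange at (368,283). By size the fixture should be (212,209), about 38x29 px; the lever meant is the grey one. I'll measure these and check them in a close crop.

Run:
```python
from h import *
c=shot('top'); p=c['pixels']
crop=cv2.resize(p[150:290,150:390],None,fx=3.3,fy=3.3,interpolation=cv2.INTER_CUBIC)
cv2.imwrite('pics/crop0.png',cv2.cvtColor(crop,cv2.COLOR_RGB2BGR))
K=6; big=cv2.resize(p,None,fx=K,fy=K,interpolation=cv2.INTER_CUBIC)
hsv=cv2.cvtColor(big,cv2.COLOR_RGB2HSV)
def rect(box,th,z,inv=False):
    x0,y0,x1,y1=[K*b for b in box]
    h=hsv[y0:y1,x0:x1]; m=((h[...,2]>th)).astype(np.uint8)
    cs,_=cv2.findContours(m,cv2.RETR_EXTERNAL,cv2.CHAIN_APPROX_NONE); k=max(cs,key=cv2.contourArea)
    b=cv2.boxPoints(cv2.minAreaRect(k))+[x0,y0]
    pts=np.array([onz(c,(u+.5)/K-.5,(v+.5)/K-.5,z) for u,v in b])
    e1=pts[1]-pts[0]; e2=pts[2]-pts[1]
    L=e1 if np.linalg.norm(e1)>np.linalg.norm(e2) else e2
    print(box,th,'c',pts.mean(0).round(4),'size',np.linalg.norm(e1).round(4),np.linalg.norm(e2).round(4),'yaw deg',np.degrees(np.arctan2(L[1],L[0])).round(1))
for th in(130,150,170): 
    rect((190,182,236,235),th,.024); rect((155,202,186,238),th,.024); rect((208,236,244,275),th,.024); rect((265,185,298,218),th,.014)
def brass(box,z):
    x0,y0,x1,y1=[K*b for b in box]
    m=cv2.inRange(hsv[y0:y1,x0:x1],(12,120,80),(35,255,255))
    k=max(cv2.findContours(m,cv2.RETR_EXTERNAL,cv2.CHAIN_APPROX_NONE)[0],key=cv2.contourArea)
    (u,v),s,a=cv2.minAreaRect(k); print('brass',onz(c,(u+x0)/K,(v+y0)/K,z),np.array(s)/K*3.2,a)
brass((190,182,236,235),.016)
```

```text
(190, 182, 236, 235) 130 c [0.5558 0.2351 0.024 ] size 0.1478 0.17 yaw deg 179.3
(155, 202, 186, 238) 130 c [0.5213 0.3719 0.024 ] size 0.0994 0.1151 yaw deg 179.6
(208, 236, 244, 275) 130 c [0.4045 0.1951 0.024 ] size 0.1147 0.1234 yaw deg 179.2
(265, 185, 298, 218) 130 c [0.5747 0.015  0.014 ] size 0.1061 0.1063 yaw deg 178.8
(190, 182, 236, 235) 150 c [0.5539 0.238  0.024 ] size 0.0949 0.1253 yaw deg -178.1
(155, 202, 186, 238) 150 c [0.5212 0.3732 0.024 ] size 0.0674 0.0879 yaw deg -172.2
(208, 236, 244, 275) 150 c [0.4045 0.1959 0.024 ] size 0.0682 0.0907 yaw deg -166.1
(265, 185, 298, 218) 150 c [0.5716 0.0171 0.014 ] size 0.0435 0.0685 yaw deg -133.0
(190, 182, 236, 235) 170 c [0.5541 0.2375 0.024 ] size 0.0923 0.1224 yaw deg -178.0
(155, 202, 186, 238) 170 c [0.5212 0.3729 0.024 ] size 0.0656 0.0851 yaw deg -172.2
(208, 236, 244, 275) 170 c [0.4046 0.1955 0.024 ] size 0.0655 0.0873 yaw deg -166.0
(265, 185, 298, 218) 170 c [0.5717 0.0169 0.014 ] size 0.0419 0.0662 yaw deg -133.2Traceback (most recent call last):
  File "<stdin>", line 23, in <module>
  File "<stdin>", line 21, in brass
ValueError: max() iterable argument is empty
```

View pics/crop0.png

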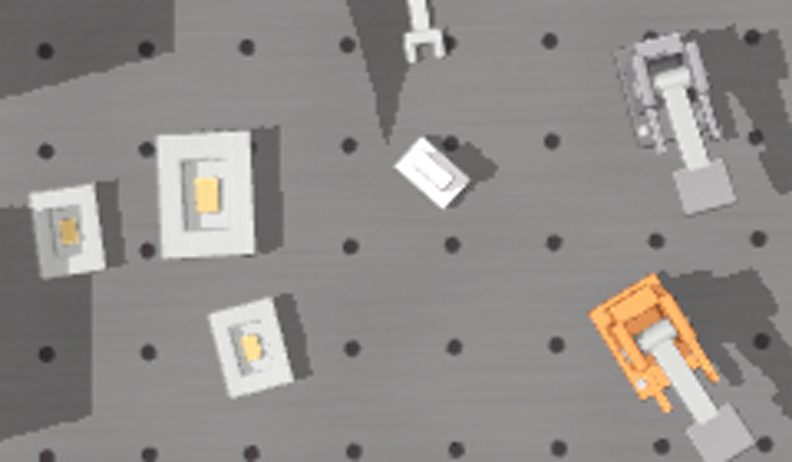

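The crop settles it. The large fixture, crop (205,195), measures 0.123x0.093 m; the other two are about 0.088x0.067 m. The insert at crop (432,172) is the right size, 0.066x0.042 m, and the grey lever's paddle is at crop (705,186). Moving towards the insert now, and measuring the lever from the saved pictures at the same time.

```bash
cat >> h.py <<'E'
from scipy.spatial.transform import Rotation as Rot
def to(p,ang):
    "tool-frame shift (cm, x first, without turning) and turn to reach p with tool x at world angle ang (deg)"
    s=r.read_state(); R=Rot.from_quat(s['eef_rot']).as_matrix()
    d=R.T@(np.array(p)-s['ee_pos'])*100; a=np.degrees(np.arctan2(R[1,0],R[0,0]))
    t=-np.radians((ang-a+180)%360-180)
    R2=R@Rot.from_euler('z',t).as_matrix(); d2=R2.T@(np.array(p)-s['ee_pos'])*100
    print('t',s['time'].__round__(2),'pos',s['ee_pos'].round(4),'ang',a.round(2),'tilt',R[2].round(3),'F',s['ft_force'].round(1),'w',round(s['width'],4))
    print(' shift',d.round(2),'turn',t.round(3),'| shift after turn',d2.round(2),'j',s['joint_positions'].round(2))
E
python3 -m jog '[[3,-2.7,0,0,0],[3,-2.7,0,0,0],[3,-2.7,0,0,0],[3,-2.7,0,0,0],[3,-2.7,0,0,0],[3,-2.7,0,0,0],[3,-2.7,0,0,0],[3,-2.7,0,0,0],[3,-2.7,0,0,0],[3,-2.7,0,0,0]]'
python3 - <<'E'
from h import *
to([.5717,.0169,.245],47)
K=6
for n,box in (('top',(340,150,385,220)),('side',(265,145,345,195))):
    im=cv2.imread(f'pics/{n}0.png'); c=cv2.resize(im[box[1]:box[3],box[0]:box[2]],None,fx=K,fy=K,interpolation=cv2.INTER_CUBIC)
    cv2.imwrite(f'pics/lev_{n}.png',c)
a,b=[cv2.imread(f'pics/lev_{n}.png') for n in('top','side')]
o=np.zeros((max(a.shape[0],b.shape[0]),a.shape[1]+b.shape[1],3),np.uint8); o[:a.shape[0],:a.shape[1]]=a; o[:b.shape[0],a.shape[1]:]=b
cv2.imwrite('pics/lev.png',o); print(o.shape)
E
```

```text
time: 1.15
ee_pos: [0.3816, -0.2603, 0.2406]
eef_rot: [0.993, 0.12, -0.002, -0.001]
ft_force: [0.7, -0.9, -0.1]
width: 0.0872
t 1.15 pos [ 0.3816 -0.2603  0.2406] ang 13.76 tilt [-0.004 -0.003 -1.   ] F [ 0.7 -0.9 -0.1] w 0.0872
 shift [ 25.05 -22.4   -0.48] turn -0.58 | shift after turn [33.23 -5.01 -0.48] j [ 0.9  -0.   -0.4   1.85 -0.    1.29 -0.83]
(420, 750, 3)
```

View pics/lev.png

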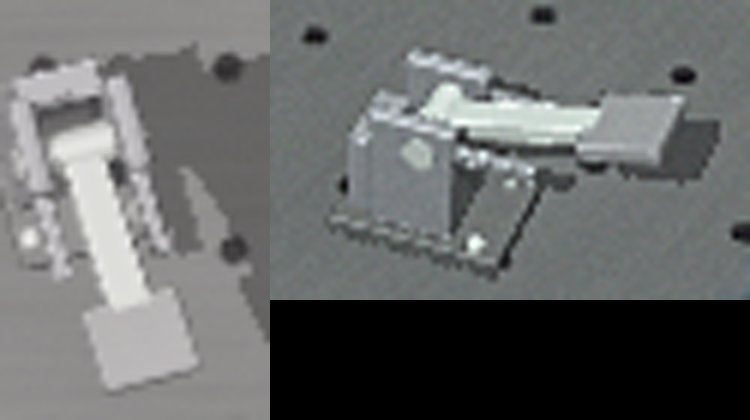

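The crops show the grey paddle's upper face centred at top pixel (363.9,206.7) and side pixel about (325,166), released and tilted up. The lugs sit beside the arm. On with the move to the insert, working out the paddle position alongside.

```bash
python3 -m jog '[[2.5,-2.24,0,0,0],[2.5,-2.24,0,0,0],[2.5,-2.24,0,0,0],[2.5,-2.24,0,0,0],[2.5,-2.24,0,0,0],[2.5,-2.24,0,0,0],[2.5,-2.24,0,0,0],[2.5,-2.24,0,0,0],[2.5,-2.24,0,0,0],[2.5,-2.24,0,0,0]]'
python3 - <<'E'
from h import *
to([.5717,.0169,.245],47)
ct=r.camera('top'); cs=r.camera('side')
q=np.array([(84,312),(183,292),(200,367),(107,390)])/6+[340,150]-.4
P=[onz(ct,*x,z) for x,z in zip(q,(.097,.097,.109,.109))]; print(np.round(P,4),'c',np.mean(P,0).round(4))
m=(P[2]+P[3]-P[0]-P[1])/2; print('len',np.linalg.norm(m),'dir',np.degrees(np.arctan2(m[1],m[0])), 'dir2',np.degrees(np.arctan2(*( [-(P[1]-P[0])[0],(P[1]-P[0])[1]]))))
print('side proj',proj(cs,np.mean(P,0)),'pivot',onz(ct,83/6+340-.4,142/6+150-.4,.08))
E
```

```text
time: 2.15
ee_pos: [0.5764, 0.0303, 0.2393]
eef_rot: [0.993, 0.12, -0.003, -0.001]
ft_force: [0.5, -0.7, 0.6]
width: 0.0865
t 2.15 pos [0.5764 0.0303 0.2393] ang 13.74 tilt [-0.005 -0.002 -1.   ] F [ 0.5 -0.7  0.6] w 0.0865
 shift [-0.78  1.19 -0.56] turn -0.58 | shift after turn [-1.3   0.57 -0.56] j [ 0.43  0.31 -0.68  1.57  0.19  1.34 -1.6 ]
[[ 0.5608 -0.2085  0.097 ]
 [ 0.5701 -0.2593  0.097 ]
 [ 0.5306 -0.2648  0.109 ]
 [ 0.5199 -0.2175  0.109 ]] c [ 0.5453 -0.2375  0.103 ]
len 0.042559177655926976 dir -169.70690148189146 dir2 -169.67504662979076
side proj (np.float64(324.7155443353388), np.float64(163.88037762240006)) pivot [ 0.65071521 -0.21255922  0.08      ]
```

```bash
python3 -m jog '[[0,0,0,-0.145,0],[0,0,0,-0.145,0],[0,0,0,-0.145,0],[0,0,0,-0.145,0],[-0.6,0.3,3,0,0],[-0.6,0.3,3,0,0],[0,0,3,0,0],[0,0,2,0,0],[0,0,0,0,0],[0,0,0,0,0]]'
python3 - <<'E'
from h import *
to([.5717,.0169,.040],47)
shot('top','top1.png'); shot('side','side1.png')
a=cv2.imread('pics/top1.png')[160:240,240:320]; b=cv2.imread('pics/side1.png')[170:250,230:310]
cv2.imwrite('pics/g1.png',cv2.resize(np.hstack([a,b]),None,fx=5,fy=5,interpolation=cv2.INTER_CUBIC))
E
```

```text
time: 3.25
ee_pos: [0.5704, 0.0172, 0.1243]
eef_rot: [0.912, 0.41, -0.004, -0.002]
ft_force: [0.1, -0.0, 0.8]
width: 0.0868
t 3.25 pos [0.5704 0.0172 0.1243] ang 48.45 tilt [-0.005 -0.008 -1.   ] F [ 0.1 -0.   0.8] w 0.0868
 shift [0.11 0.18 8.43] turn 0.025 | shift after turn [0.11 0.18 8.43] j [ 0.49  0.41 -0.73  1.71  0.3   1.14 -1.05]
```

View pics/g1.png

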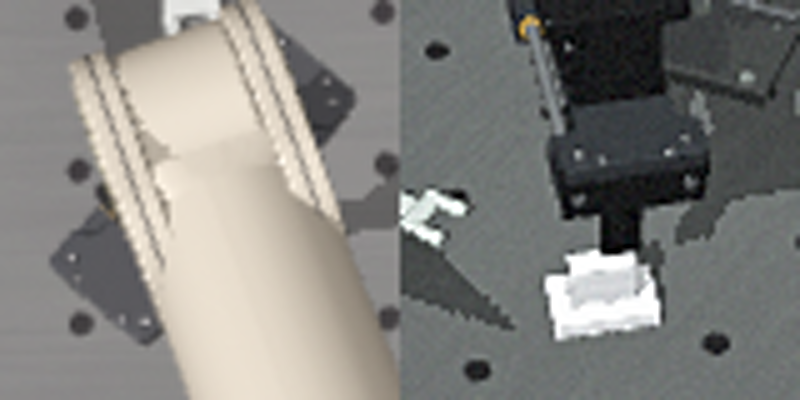

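The side view shows the gripper directly over the insert, jaws across the rib. The arm hides it in the top view. Descending and gripping.

```bash
python3 -m jog '[[0.1,0.18,2,0.025,0],[0,0,2,0,0],[0,0,2,0,0],[0,0,1.5,0,0],[0,0,0.7,0,0],[0,0,0.1,0,0],[0,0,0,0,0.8],[0,0,0,0,1],[0,0,0,0,1],[0,0,0,0,1]]' 40
python3 - <<'E'
from h import *
to([.5717,.0169,.040],47)
E
```

```text
time: 4.35
ee_pos: [0.5796, 0.0171, 0.0496]
eef_rot: [0.917, 0.398, 0.004, 0.002]
ft_force: [-0.6, -0.2, -0.9]
width: 0.0629
t 4.35 pos [0.5796 0.0171 0.0496] ang 46.9 tilt [ 0.006  0.006 -1.   ] F [-0.6 -0.2 -0.9] w 0.0629
 shift [-0.56 -0.57  0.95] turn -0.002 | shift after turn [-0.56 -0.57  0.95] j [ 0.45  0.51 -0.68  1.76  0.38  1.   -1.13]
```

```bash
python3 -m jog '[[-0.3,-0.3,0,0,0.2],[-0.3,-0.3,0,0,0.2],[0,0,0.5,0,0.2],[0,0,0.3,0,0.2],[0,0,0,0,0.2],[0,0,0,0,0.2],[0,0,0,0,0.2],[0,0,0,0,0.2],[0,0,0,0,0.2],[0,0,0,0,0.2]]'
python3 - <<'E'
from h import *
to([.5717,.0169,.040],47)
E
```

```text
time: 5.35
ee_pos: [0.5705, 0.0168, 0.0411]
eef_rot: [0.917, 0.398, 0.004, 0.002]
ft_force: [0.0, -0.2, 0.5]
width: 0.0701
t 5.35 pos [0.5705 0.0168 0.0411] ang 46.9 tilt [ 0.006  0.007 -1.   ] F [ 0.  -0.2  0.5] w 0.0701
 shift [0.09 0.08 0.12] turn -0.002 | shift after turn [0.09 0.08 0.12] j [ 0.45  0.51 -0.68  1.79  0.38  0.97 -1.14]
```

```bash
python3 -m jog '[[0.1,0.08,0,0,0.4],[0,0,0,0,0.6],[0,0,0,0,1],[0,0,0,0,1],[0,0,0,0,1],[0,0,0,0,1],[0,0,0,0,1],[0,0,0,0,1],[0,0,0,0,1],[0,0,0,0,1]]' 40
python3 -m jog '[[0,0,0,0,1],[0,0,0,0,1],[0,0,0,0,1],[0,0,0,0,1],[0,0,0,0,1],[0,0,0,0,1],[0,0,-1,0,1],[0,0,-2,0,1],[0,0,-2,0,1],[0,0,-1,0,1]]'
python3 - <<'E'
from h import *
to([.554,.2375,.12],2)
shot('side','side2.png'); b=cv2.imread('pics/side2.png')[150:250,220:340]
cv2.imwrite('pics/g2.png',cv2.resize(b,None,fx=4,fy=4,interpolation=cv2.INTER_CUBIC))
E
```

```text
time: 6.35
ee_pos: [0.5719, 0.0171, 0.0413]
eef_rot: [0.917, 0.398, 0.004, 0.002]
ft_force: [0.2, 0.5, -0.2]
width: 0.016
time: 7.35
ee_pos: [0.5698, 0.0171, 0.1028]
eef_rot: [0.917, 0.398, 0.002, 0.001]
ft_force: [0.6, 0.5, -1.5]
width: 0.0155
t 7.35 pos [0.5698 0.0171 0.1028] ang 46.93 tilt [ 0.004  0.003 -1.   ] F [ 0.6  0.5 -1.5] w 0.0155
 shift [ 15.03 -16.2   -1.72] turn 0.784 | shift after turn [ -0.8  -22.08  -1.72] j [ 0.48  0.43 -0.72  1.74  0.32  1.08 -1.09]
```

View pics/g2.png

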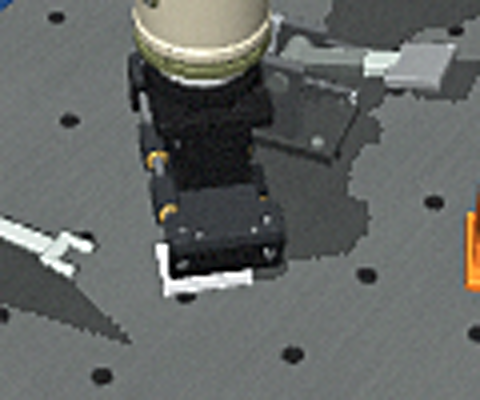

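The side view shows the insert lifted in the jaws, hanging level; the opening is 15.5 mm, matching the rib. Turning, then crossing to the fixture.

```bash
python3 -m jog '[[0,0,-0.4,0.131,1],[0,0,-0.4,0.131,1],[0,0,-0.4,0.131,1],[0,0,-0.4,0.131,1],[0,0,0,0.131,1],[0,0,0,0.131,1],[0,0,0,0,1],[0,-2,0,0,1],[0,-3,0,0,1],[0,-3,0,0,1]]'
python3 -m jog '[[0,-3,0,0,1],[0,-3,0,0,1],[0,-3,0,0,1],[0,-2.5,0,0,1],[0,-1.5,0,0,1],[0,-0.7,0,0,1],[0,-0.2,0,0,1],[0,0,0,0,1],[0,0,0,0,1],[0,0,0,0,1]]'
python3 - <<'E'
from h import *
to([.554,.2375,.12],2)
E
```

```text
time: 8.4
ee_pos: [0.5688, 0.0923, 0.1171]
eef_rot: [1.0, 0.003, 0.001, 0.002]
ft_force: [0.1, 0.3, -2.2]
width: 0.0159
time: 9.4
ee_pos: [0.5652, 0.2362, 0.1137]
eef_rot: [1.0, 0.017, -0.0, 0.003]
ft_force: [-0.1, 0.6, -0.9]
width: 0.0157
t 9.4 pos [0.5652 0.2362 0.1137] ang 1.9 tilt [-0.001  0.005 -1.   ] F [-0.1  0.6 -0.9] w 0.0157
 shift [-1.12 -0.17 -0.63] turn -0.002 | shift after turn [-1.12 -0.17 -0.63] j [ 0.03  0.49 -0.64  1.62  0.32  1.15 -2.23]
```

```bash
python3 -m jog '[[-0.6,-0.1,0,0,1],[-0.5,-0.1,1,0,1],[0,0,1,0,1],[0,0,1,0,1],[0,0,1,0,1],[0,0,0.3,0,1],[0,0,0,0,1],[0,0,0,0,1],[0,0,0,0,1],[0,0,0,0,1]]'
python3 - <<'E'
from h import *
to([.554,.2375,.071],2)
shot('top','top3.png');shot('side','side3.png')
a=cv2.imread('pics/top3.png')[180:240,180:250]; b=cv2.imread('pics/side3.png')[250:310,190:260]
cv2.imwrite('pics/g3.png',cv2.resize(np.hstack([a,b]),None,fx=5.7,fy=5.7,interpolation=cv2.INTER_CUBIC))
E
```

```text
time: 10.4
ee_pos: [0.5534, 0.2355, 0.0661]
eef_rot: [1.0, 0.016, -0.001, 0.003]
ft_force: [0.2, 0.9, -0.7]
width: 0.0155
t 10.4 pos [0.5534 0.2355 0.0661] ang 1.78 tilt [-0.002  0.006 -1.   ] F [ 0.2  0.9 -0.7] w 0.0155
 shift [ 0.07 -0.19 -0.49] turn -0.004 | shift after turn [ 0.07 -0.19 -0.49] j [ 0.01  0.52 -0.63  1.68  0.35  1.06 -2.27]
```

View pics/g3.png

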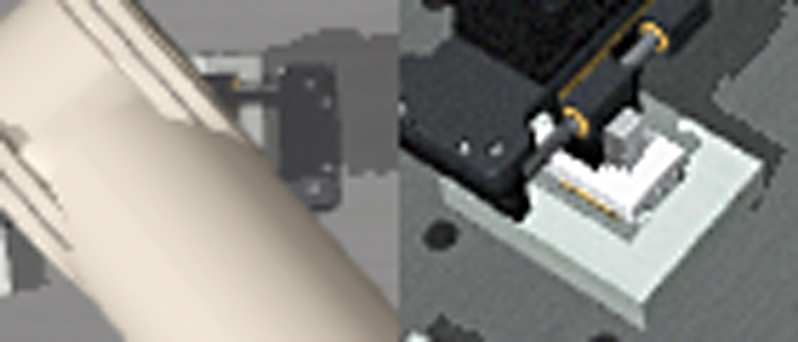

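The side view shows the insert hovering over the pocket, with the brass strip of the ejector visible along its +y side. Near corners in the crop: insert's lower one at about (632,220), pocket's at about (632,240), fixture top's at about (641,302). The strip suggests the insert sits a little towards −y, as expected from TCP y being 2 mm short. I'll check by casting rays.

Run:
```python
from h import *
c=r.camera('side')
def w(u,v,z): return onz(c,(u-399)/5.7+190-.4,v/5.7+250-.4,z)
a=np.radians(2); R=np.array([[np.cos(a),-np.sin(a)],[np.sin(a),np.cos(a)]])
for n,(u,v,z),off in (('fix near',(641,302,.024),(-.06,.045)),('fix right',(762,165,.024),(-.06,-.045)),('pocket near',(632,240,.024),(-.034,.022)),('ins lower',(632,220,.0248),(-.032,.02)),('ins upper',(627,197,.0388),(-.032,.02)),('ins right upper',(686,140,.0388),(-.032,-.02))):
    p=w(u,v,z)[:2]; print(n,p.round(4),'-> centre',(p-R@off).round(4))
# fit fixture top-face near edges & insert by mask, finer
im=cv2.imread('pics/side3.png'); K=5.7
x0,y0,x1,y1=250,260,0,0
b=cv2.resize(im[265:310,225:262],None,fx=14,fy=14,interpolation=cv2.INTER_CUBIC); cv2.imwrite('pics/g4.png',b); print(b.shape)
```

```text
fix near [0.4897 0.2811] -> centre [0.5513 0.2382]
fix right [0.4921 0.1927] -> centre [0.5505 0.2397]
pocket near [0.5138 0.2593] -> centre [0.5486 0.2385]
ins lower [0.5204 0.2516] -> centre [0.553  0.2328]
ins upper [0.5233 0.2501] -> centre [0.556  0.2312]
ins right upper [0.5219 0.2104] -> centre [0.5532 0.2315]
(630, 518, 3)
```

View pics/g4.png

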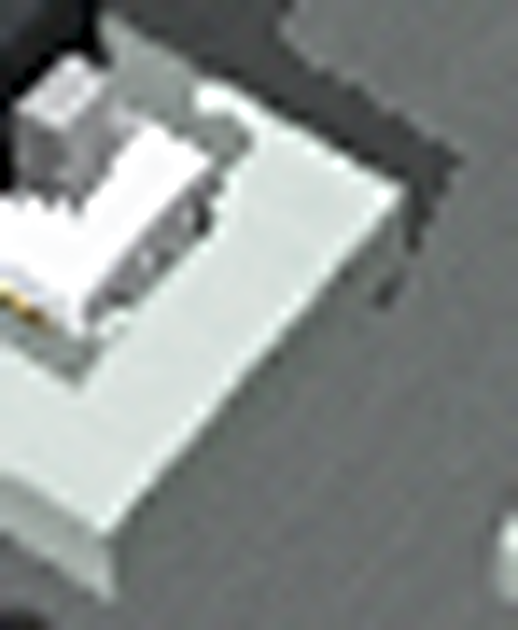

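Run:
```python
from h import *
c=r.camera('side')
def w(u,v,z): return onz(c,u/14+225-.46,v/14+265-.46,z)
a=np.radians(2); R=np.array([[np.cos(a),-np.sin(a)],[np.sin(a),np.cos(a)]])
for n,(u,v,z),off in (('fix near',(105,532,.024),(-.06,.045)),('fix right',(403,190,.024),(-.06,-.045)),('fix base near',(112,602,0),(-.06,.045)),('pocket near(chamf)',(78,387,.024),(-.036,.024)),('pocket right(chamf)',(250,135,.024),(-.036,-.024)),('ins upper',(75,310,.0388),(-.032,.02)),('ins lower',(80,335,.0248),(-.032,.02)),('ins right upper',(210,160,.0388),(-.032,-.02)),('rib near? top',(60,130,.0688),(-.02,.008)),('rib right top',(110,75,.0688),(-.02,-.008))):
    p=w(u,v,z)[:2]; print(n,p.round(4),'-> centre',(p-R@off).round(4))
print([ (np.array(proj(c,[.5534-.06,.2355+s,.024]))-[225,265]+.46)*14 for s in(-.02,.02)])
```

```text
fix near [0.4898 0.2811] -> centre [0.5514 0.2382]
fix right [0.4929 0.1915] -> centre [0.5513 0.2386]
fix base near [0.4902 0.2813] -> centre [0.5517 0.2385]
pocket near(chamf) [0.5136 0.2609] -> centre [0.5504 0.2382]
pocket right(chamf) [0.524  0.1991] -> centre [0.5592 0.2243]
ins upper [0.5177 0.2554] -> centre [0.5504 0.2365]
ins lower [0.5203 0.2526] -> centre [0.553  0.2337]
ins right upper [0.5191 0.2154] -> centre [0.5504 0.2365]
rib near? top [0.5302 0.2416] -> centre [0.5505 0.2343]
rib right top [0.5309 0.227 ] -> centre [0.5506 0.2357]
[array([320.4183138 , 274.73693566]), array([181.71760344, 423.32359924])]
```

```bash
python3 -m jog '[[0.07,-0.27,-0.2,-0.004,1],[0,0,0,0,1],[0,0,0,0,1],[0,0,0,0,1],[0,0,0,0,1],[0,0,0,0,1],[0,0,0,0,1],[0,0,0,0,1],[0,0,0,0,1],[0,0,0,0,1]]'
python3 - <<'E'
from h import *
to([.554,.2383,.060],2)
E
```

```text
time: 11.6
ee_pos: [0.554, 0.2384, 0.0684]
eef_rot: [1.0, 0.018, -0.001, 0.003]
ft_force: [0.6, -0.5, -2.3]
width: 0.0163
t 11.6 pos [0.554  0.2384 0.0684] ang 2.03 tilt [-0.001  0.006 -1.   ] F [ 0.6 -0.5 -2.3] w 0.0163
 shift [-0.    0.01  0.84] turn 0.0 | shift after turn [-0.    0.01  0.84] j [ 0.01  0.52 -0.63  1.68  0.35  1.06 -2.27]
```

```bash
python3 -m jog '[[0,0,0.3,0,1],[0,0,0.3,0,1],[0,0,0.2,0,1],[0,0,0.2,0,1],[0,0,0,0,1],[0,0,0,0,1],[0,0,0,0,1],[0,0,0,0,1],[0,0,0,0,1],[0,0,0,0,1]]'
python3 - <<'E'
from h import *
to([.554,.2383,.0513],2)
E
```

```text
time: 12.6
ee_pos: [0.554, 0.2383, 0.0574]
eef_rot: [1.0, 0.018, -0.001, 0.003]
ft_force: [-0.1, -0.9, -1.6]
width: 0.0156
t 12.6 pos [0.554  0.2383 0.0574] ang 2.02 tilt [-0.002  0.006 -1.   ] F [-0.1 -0.9 -1.6] w 0.0156
 shift [0.   0.   0.61] turn 0.0 | shift after turn [0.   0.   0.61] j [ 0.01  0.54 -0.62  1.68  0.36  1.04 -2.27]
```

The insert has gone 8 mm into the pocket with no side load. Pressing on.

```bash
python3 -m jog '[[0,0,0.15,0,1],[0,0,0.15,0,1],[0,0,0.15,0,1],[0,0,0.15,0,1],[0,0,0,0,1],[0,0,0,0,1],[0,0,0,0,1],[0,0,0,0,1],[0,0,0,0,1],[0,0,0,0,1]]' 50
python3 - <<'E'
from h import *
to([.554,.2383,.0513],2)
E
```

```text
time: 13.6
ee_pos: [0.5542, 0.2384, 0.0519]
eef_rot: [1.0, 0.018, -0.0, 0.003]
ft_force: [-1.5, -0.4, 2.0]
width: 0.0152
t 13.6 pos [0.5542 0.2384 0.0519] ang 2.02 tilt [-0.001  0.007 -1.   ] F [-1.5 -0.4  2. ] w 0.0152
 shift [-0.02  0.01  0.06] turn 0.0 | shift after turn [-0.02  0.01  0.06] j [ 0.    0.54 -0.62  1.69  0.37  1.03 -2.28]
```

```bash
python3 -m jog '[[0,0,0.15,0,1],[0,0,0.15,0,1],[0,0,0.15,0,1],[0,0,0.15,0,1],[0,0,0.15,0,1],[0,0,0.15,0,1],[0,0,0.15,0,1],[0,0,0.15,0,1],[0,0,0.15,0,1],[0,0,0.15,0,1]]'
python3 - <<'E'
from h import *
to([.554,.2383,.0513],2)
E
```

```text
time: 14.6
ee_pos: [0.554, 0.2387, 0.0513]
eef_rot: [1.0, 0.018, 0.001, 0.007]
ft_force: [-8.3, -4.7, 18.4]
width: 0.0159
t 14.6 pos [0.554  0.2387 0.0513] ang 2.01 tilt [ 0.002  0.014 -1.   ] F [-8.3 -4.7 18.4] w 0.0159
 shift [-0.    0.04  0.  ] turn 0.0 | shift after turn [-0.    0.04  0.  ] j [-0.    0.54 -0.62  1.69  0.37  1.03 -2.29]
```

It is solid at 18 N, at exactly the predicted flush height of 0.0513. Opening the jaws and backing off to look.

```bash
python3 -m jog '[[0,0,-0.05,0,1],[0,0,0,0,0.3],[0,0,0,0,0.3],[0,0,0,0,0.3],[0,0,0,0,0.3],[0,0,0,0,0.3],[0,0,-0.5,0,0.3],[0,0,-2,0,0.3],[0,0,-2,0,0.6],[0,0,0,0,1]]'
python3 -m jog '[[0,0,0,0,1],[0,0,0,0,1],[0,0,0,0,1],[0,0,0,0,1],[0,0,0,0,1],[0,0,0,0,1],[0,0,0,0,1],[0,0,0,0,1],[0,0,0,0,1],[0,0,0,0,1]]' 10
python3 - <<'E'
from h import *
to([.554,.2383,.080],2)
shot('side','side5.png')
b=cv2.imread('pics/side5.png')[250:310,190:260]
cv2.imwrite('pics/g5.png',cv2.resize(b,None,fx=9,fy=9,interpolation=cv2.INTER_CUBIC))
E
```

```text
time: 15.6
ee_pos: [0.5538, 0.2395, 0.098]
eef_rot: [1.0, 0.018, 0.001, 0.006]
ft_force: [1.4, 0.1, -0.8]
width: 0.0515
time: 16.6
ee_pos: [0.5526, 0.2387, 0.095]
eef_rot: [1.0, 0.018, -0.001, 0.007]
ft_force: [-0.9, -1.1, 0.4]
width: 0.0004
t 16.6 pos [0.5526 0.2387 0.095 ] ang 2.02 tilt [-0.002  0.014 -1.   ] F [-0.9 -1.1  0.4] w 0.0004
 shift [0.14 0.02 1.5 ] turn 0.0 | shift after turn [0.14 0.02 1.5 ] j [ 0.01  0.49 -0.64  1.66  0.33  1.11 -2.26]
```

View pics/g5.png

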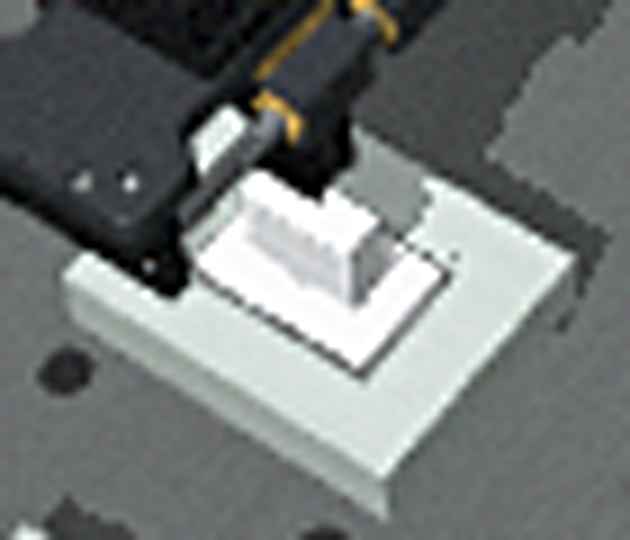

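The insert sits flush, with an even thin gap round it; its near corner is at crop (360,375). As confirmation I'll press on the rib top with the closed fingertips, which should make contact at TCP z = 0.054 + 0.022 = 0.076.

```bash
python3 -m jog '[[0.14,0.02,0.7,0,1],[0,0,0.6,0,1],[0,0,0.2,0,1],[0,0,0.2,0,1],[0,0,0.2,0,1],[0,0,0.15,0,1],[0,0,0.15,0,1],[0,0,0.15,0,1],[0,0,0.15,0,1],[0,0,0.15,0,1]]'
python3 - <<'E'
from h import *
to([.554,.2383,.076],2)
E
```

```text
time: 17.65
ee_pos: [0.5543, 0.2384, 0.0765]
eef_rot: [1.0, 0.017, 0.0, 0.009]
ft_force: [-5.9, -3.3, 16.2]
width: 0.0005
t 17.65 pos [0.5543 0.2384 0.0765] ang 2.0 tilt [ 0.001  0.019 -1.   ] F [-5.9 -3.3 16.2] w 0.0005
 shift [-0.03  0.    0.05] turn -0.0 | shift after turn [-0.03  0.    0.05] j [ 0.    0.52 -0.63  1.67  0.35  1.08 -2.27]
```

Contact is at 0.0765 with 16 N, so the insert is flush. Lifting off and going to the grey lever.

```bash
python3 -m jog '[[0,0,-3,0,1],[0,0,-4,0,1],[0,0,-3,0,1],[0,2,0,0,1],[0,3.5,0,0,1],[0,4.5,0,0,1],[0,4.5,0,0,1],[0,4.5,0,0,1],[0,4.5,0,0,1],[0,4.5,0,0,1]]'
python3 -m jog '[[0,4.5,0,0,1],[0,4.5,0,0,1],[0,4,0,0,1],[0,3,0,0,1],[0,2,0,0,1],[0,1,0,0,1],[0,0.5,0,0,1],[0,0,0,0,1],[0,0,0,0,1],[0,0,0,0,1]]'
python3 - <<'E'
from h import *
to([.5404,-.2385,.14],2)
E
```

```text
time: 18.65
ee_pos: [0.5641, -0.0396, 0.1861]
eef_rot: [1.0, 0.025, 0.002, 0.007]
ft_force: [1.4, -0.2, 0.4]
width: 0.0002
time: 19.65
ee_pos: [0.5718, -0.2476, 0.1886]
eef_rot: [1.0, 0.022, 0.001, 0.008]
ft_force: [0.4, 1.4, -0.2]
width: 0.0007
t 19.65 pos [ 0.5718 -0.2476  0.1886] ang 2.5 tilt [ 0.002  0.017 -1.   ] F [ 0.4  1.4 -0.2] w 0.0007
 shift [-3.11 -1.12  4.84] turn 0.009 | shift after turn [-3.12 -1.1   4.84] j [ 0.68  0.39 -0.45  1.53  0.19  1.25 -1.33]
```

```bash
python3 -m jog '[[-1.5,-0.6,0,0,1],[-1.5,-0.5,0,0,1],[0,0,1.5,0,1],[0,0,1.5,0,1],[0,0,1,0,1],[0,0,0.5,0,1],[0,0,0,0,1],[0,0,0,0,1],[0,0,0,0,1],[0,0,0,0,1]]'
python3 - <<'E'
from h import *
to([.5404,-.2385,.135],2)
shot('top','top6.png'); shot('side','side6.png')
a=cv2.imread('pics/top6.png')[150:220,330:400]; b=cv2.imread('pics/side6.png')[135:205,270:340]
cv2.imwrite('pics/g6.png',cv2.resize(np.hstack([a,b]),None,fx=5.7,fy=5.7,interpolation=cv2.INTER_CUBIC))
E
```

```text
time: 20.65
ee_pos: [0.5435, -0.2329, 0.1391]
eef_rot: [1.0, 0.026, 0.002, 0.007]
ft_force: [0.2, -0.1, 1.3]
width: 0.0001
t 20.65 pos [ 0.5435 -0.2329  0.1391] ang 2.95 tilt [ 0.003  0.015 -1.   ] F [ 0.2 -0.1  1.3] w 0.0001
 shift [-0.34  0.53  0.42] turn 0.017 | shift after turn [-0.33  0.54  0.42] j [ 0.69  0.37 -0.46  1.67  0.19  1.14 -1.33]
```

View pics/g6.png

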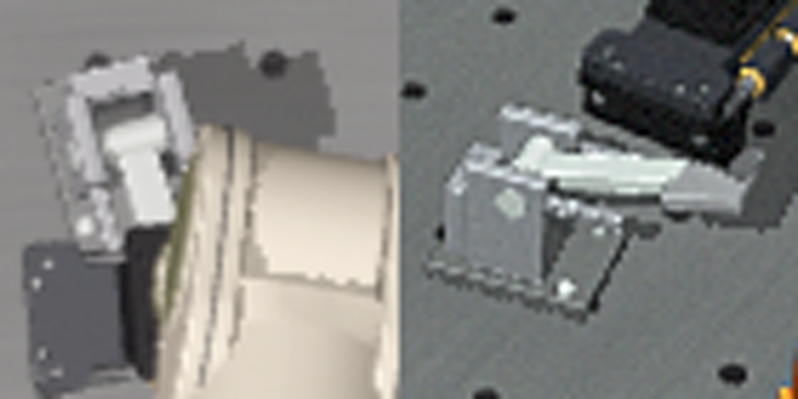

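The views show the gripper over the grey paddle. The fingertips are hidden by the body, but paddle and cheeks are clear of it. Centring, then descending in stages.

```bash
python3 -m jog '[[-0.33,0.53,0,0.017,1],[0,0,0.5,0,1],[0,0,0.5,0,1],[0,0,0.5,0,1],[0,0,0.5,0,1],[0,0,0.2,0,1],[0,0,0,0,1],[0,0,0,0,1],[0,0,0,0,1],[0,0,0,0,1]]' 20
python3 - <<'E'
from h import *
to([.5404,-.2385,.098],2)
E
```

```text
time: 21.75
ee_pos: [0.5401, -0.2403, 0.1166]
eef_rot: [1.0, 0.016, 0.002, 0.008]
ft_force: [-1.6, 0.2, 4.5]
width: 0.0007
t 21.75 pos [ 0.5401 -0.2403  0.1166] ang 1.84 tilt [ 0.004  0.016 -1.   ] F [-1.6  0.2  4.5] w 0.0007
 shift [ 0.03 -0.21  1.86] turn -0.003 | shift after turn [ 0.03 -0.21  1.86] j [ 0.7   0.39 -0.45  1.69  0.2   1.09 -1.35]
```

```bash
python3 -m jog '[[0,-0.1,0.4,0,1],[0,-0.1,0.4,0,1],[0,0,0.4,0,1],[0,0,0.3,0,1],[0,0,0.2,0,1],[0,0,0.1,0,1],[0,0,0.05,0,1],[0,0,0,0,1],[0,0,0,0,1],[0,0,0,0,1]]'
python3 - <<'E'
from h import *
to([.5404,-.2385,.098],2)
E
```

```text
time: 22.75
ee_pos: [0.5398, -0.2395, 0.0969]
eef_rot: [1.0, 0.016, 0.002, 0.009]
ft_force: [-2.7, -0.2, 6.5]
width: 0.0004
t 22.75 pos [ 0.5398 -0.2395  0.0969] ang 1.78 tilt [ 0.003  0.018 -1.   ] F [-2.7 -0.2  6.5] w 0.0004
 shift [ 0.06 -0.09 -0.11] turn -0.004 | shift after turn [ 0.06 -0.09 -0.11] j [ 0.69  0.41 -0.44  1.71  0.22  1.06 -1.36]
```

```bash
python3 -m jog '[[0,0,-0.08,0,1],[0,0,0,0,1],[0,0,0,0,1],[0,0,0,0,1],[0,0,0,0,1],[0,0,0,0,1],[0,0,0,0,1],[0,0,0,0,1],[0,0,0,0,1],[0,0,0,0,1]]'
python3 - <<'E'
from h import *
to([.5404,-.2385,.098],2)
b0=shot('side','side7.png'); im=cv2.imread('pics/side7.png')
a=im[140:200,265:335]; b=im[250:310,190:260]
cv2.imwrite('pics/g7.png',cv2.resize(np.hstack([a,b]),None,fx=5.7,fy=5.7,interpolation=cv2.INTER_CUBIC))
to([.5404,-.2385,.098],2)
E
```

```text
time: 23.75
ee_pos: [0.5398, -0.2395, 0.0979]
eef_rot: [1.0, 0.015, 0.002, 0.009]
ft_force: [-3.2, -0.6, 4.8]
width: 0.0006
t 23.75 pos [ 0.5398 -0.2395  0.0979] ang 1.76 tilt [ 0.003  0.018 -1.   ] F [-3.2 -0.6  4.8] w 0.0006
 shift [ 0.06 -0.1  -0.01] turn -0.004 | shift after turn [ 0.06 -0.09 -0.01] j [ 0.69  0.41 -0.44  1.71  0.22  1.06 -1.36]
t 23.8 pos [ 0.5398 -0.2395  0.0979] ang 1.76 tilt [ 0.003  0.018 -1.   ] F [-2.9 -1.7  5.7] w 0.0003
 shift [ 0.06 -0.09 -0.01] turn -0.004 | shift after turn [ 0.06 -0.09 -0.01] j [ 0.69  0.41 -0.44  1.71  0.22  1.06 -1.36]
```

View pics/g7.png

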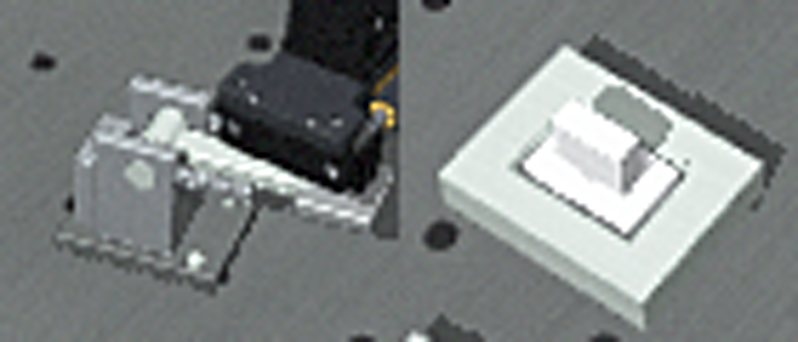

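The lever lies in line with the lugs, paddle corner at about crop (378,210). Tip height is 75.9 mm and the push about 5–6 N, as expected for half travel. The insert is flush with an even gap. Handing in.

```bash
python3 -c "
from h import *
print(r.close_job()); to([.5404,-.2385,.098],2)"
```

```text
the job is handed in; nothing more can be done
None
the job is handed in; nothing more can be done
```

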